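# Clamp the specimen holder on the microscope stage fixture

### The job

Push the aluminium specimen holder along its channel on the black plate until it is fully home against the blue stop, then push the clamp's upright red lever over, past its dead point, until it snaps down and locks the holder. Only push with the fingers: do not lift or carry the holder, and leave everything else standing around alone.

Things in the scene. Friction and masses are not known exactly. Their poses are not given: they have to be found in the camera images.
- fixture: Black base plate fixed to the table, 300 (x) x 330 (y) x 12 mm. Origin: centre of its underside, on the table; z up; x points away from the robot along the guide channel, y to the robot's left; the plate may be turned up to 0.32 rad either way. It carries the channel with its stop (left half) and the toggle clamp.
- stop_face (a point): Middle of the robot-side face of the blue stop bar (81 mm wide, 16 mm high) that closes the far end of the channel; at fixture x = 75, y = 75, z = 20 mm. The channel: two aluminium rails 10 mm high on the plate, fixture x = -90 to 87 mm, inner faces 73 mm apart (y = 38.5 and 111.5 mm), open towards the robot.
- holder: Loose aluminium plate 90 (x) x 70 (y) x 14 mm, 0.17 to 0.35 kg, lying in the channel, with a green glass window and an upright yellow tab (40 x 6 mm, top 32 mm above the underside) at the edge facing the robot. Origin: centre of its underside, so that edge is at its x = -45 mm. Starts 25 to 60 mm short of the stop; home, its origin is at fixture x = 30 mm. 1 to 4 N slides it.
- foot_spot (a point): Where the clamp's rubber foot comes down: fixture x = 50, y = 55, z = 26 mm (top of the holder when home). The steel clamp bracket stands beside the channel (x = 19 to 81, y = -54 to 6 mm, up to z = 64 mm); while open, the 70 mm clamp arm slants up towards +y in the plane x = 50 mm, no higher than z = 125 mm, and swings down with the lever.
- lever_pivot (a point): Axis of the hand lever, on the fixture at x = 50, y = -30, z = 55 mm; the lever turns about the fixture's x direction. Axes as the fixture's.
- lever_tip (a point): Rounded free end of the hand lever, 115 mm from the pivot: a steel stem 10 mm thick with a round red grip 18 mm thick over its outer 74 mm. It stands about upright while open and its tip swings towards the fixture's -y and down when pushed. The point's z axis points from the pivot to the tip.
- lever (a joint): Lever angle in rad: 0 = upright (open), grows as it swings over to the fixture's -y; 1.45 = end stop, almost flat, tip 69 mm above the table. Starts at about 0 and stays there. A spring resists up to the dead point at 1.1 (6 to 10 N at 90 mm from the pivot); let go short of it, the lever springs back to about 0.25; beyond 1.15 it snaps by itself to about 1.45 and locks.
- vial: small amber sample jar with a blue cap, 28 mm across, 45 mm tall, standing on the black plate on the lever's side (fixture x about 100 to 120, y about -120 to -105 mm); leave alone. Origin: centre of its underside.
- post: short round steel post, 25 mm across, 50 mm tall, standing on the black plate near its robot-side edge (fixture x about -115 to -95, y about -120 to -60 mm); leave alone. Origin: centre of its underside.
- lens_tube: black ring, 36 mm across, 30 mm tall, standing on the table; leave alone. Origin: centre of its underside.
- slide_box: flat white box, 80 x 80 x 32 mm, on the table; leave alone. Origin: centre of its underside.
- bottle: clear bottle with red cap, 56 mm across, 120 mm tall, on the table; leave alone. Origin: centre of its underside.
- beaker: small glass cup, 64 mm across, 70 mm tall, on the table; leave alone. Origin: centre of its underside.
Not all that is in view belongs to the job. What is shaped like the holder but brown, orange or purple is not meant.

How it is judged:
By the outcome, as a careful person would: the job done as asked, in the order asked, and still so for the second after the job is handed in, with the robot touching nothing.
It also fails if it takes over 48 s, if anything falls off the work surface, if the arm or the gripper's body presses on something with over 40 N, if the wrist force passes 120 N, or if a joint passes its speed limit or range.

### The arm

A 6-joint arm with a two-finger parallel gripper is mounted at the origin on the work surface. World frame = base frame: x ahead of the robot, y to its left, z up, the work surface at z = 0. Lengths are in m, angles in rad, forces in N, time in s.
With the tool pointing down it reaches from about 0.275 to 0.85 m from the base axis. Payload 5.2 kg.
Tool frame: the origin (TCP) lies at the very end of the fingers, on their centre line; the grasp point (between the pads) lies 19 mm behind it; z points along the fingers, y is the line along which they close (so a half turn about z gives the same grasp; the last joint's range is limited). The gripper opens to 85 mm and grips with 20 to 120 N. Pads are 22 mm wide; open, the fingers measure 114 mm over their backs; the gripper's body (76 mm by 85 mm) begins 54 mm behind the grasp point. The pads swing forward as they close: fully open they stand 13 mm farther back than shut.
Start: joints at [1.012, 0.259, 1.535, -0, 1.348, -0.203], TCP at [0.192, 0.516, 0.231] pointing down, gripper open.
Joint ranges: [-3.14, 3.14], [-0.91, 2.08], [0.19, 2.58], [-1.22, 4.36], [0.22, 2.71], [-3.12, 3.12]. Speed limits (rad/s): [2.57, 2.57, 3.14, 3.14, 3.14, 3.14].

### API

Orientations are given as a unit quaternion [x, y, z, w].
In Python, from rig import ctrl gives the robot as it stands. The module is installed in compiled form; this text tells all that it offers.
- The arm moves only by the tool servo_tool, never from a script. Its argument "plan" is a list of rows, each an object with "travel": the shift along the tool's x, y, z in m, a list of three; "angular": the turn, a rotation vector about the tool's x, y, z in degrees, a list of three; "jaw": the finger opening in m, from 0 to 0.0854. In form: [{"travel": [x, y, z], "angular": [rx, ry, rz], "jaw": jaw}, ...]. A call has exactly 5 rows; each row shifts and turns the commanded pose from where the row before left it, along the tool's axes as they then stand; what a row does not reach is not made up. A row lasts 1/12 s, in which the tool goes at most 41.7 mm and 7.16 degrees, less where a joint would pass 70% of its speed; a pose out of reach is approached as far as the arm can. A call is refused whole if a number of a shift passes 0.0417 or a number of a turn 7.16, either way. A call with a gripper value outside its range is refused whole. The fingers move at their own pace and stop on an object; "grip_force" is the grip in N (left out, the last holds). Time passes only in rows, so rows that do not move let the fingers close, or fill a call up. It gives the time, the measured TCP pose, the force, the opening and the grip force at its end, in the units of the state.
- ctrl.get_obs(): the state, without advancing time (a new reading comes with each control period).
- ctrl.snapshot(name): name is "scene" or "top"; returns (picture, depth): 420x560x3 uint8, blue, green, red; 420x560 float32, m along the optical axis (not along the pixel's ray), 0 where there is no reading.
- ctrl.calibration(name): a dict with "fx", "fy", "cx", "cy" (pixels), "xyz" and "orientation" of the camera in the world. Camera axes: x right, y down, z forward; pixel columns grow to the right and rows downward; lengths in m; the calibration is good to about 2 mm. A picture is of the moment at which its call begins. calibration takes no time and is no camera call.
- ctrl.job_done(): hands the job in; it is judged then, once.
Trained networks look in the newest picture that a camera, given by its name, has taken for a name from the list of things; names that differ only in an ending like _2 or _b are one class to them, and where a whole thing is asked for, a point or a joint stands for the part that bears it (a point fixed in the world has none). Each returns a list of dicts, best first, with "score" (0 to 1); they miss things now and then, are a little off and sometimes report something else, mostly with a low value. They report only what shows in the picture. A call takes as long as a camera call. They do not tell look-alikes from the thing itself.
- ctrl.recognise(camera, label): "location" ([x, y, z] in m, in world coordinates, good to about 4 mm: the middle of the surface that is visible of it).
- ctrl.silhouettes(camera, label): "mask" (420x560 bool, what is visible of it).
The state is a dict: "time_s": time; "joint_pos": joint angles; "dq": joint speeds; "joint_torque": joint torques, N m; "eef_pos": TCP position; "tool_rot": TCP orientation; "wrist_force": force on the tool from outside, world axes, zero at the start; "torque": the same for the moment, N m; "width": finger opening in m; "grasp_force": force on a finger pad.
Only numpy, scipy, OpenCV 4.12 (cv2) and the standard library are available. Lean on these libraries where they do the work, as an engineer would, in place of code of your own. Each camera call takes 0.05 s, during which the arm holds its last target. There are 200 camera calls.

## Working session

There is one attempt and no reset: what is moved stays moved. The work goes in short steps, Python scripts to look and compute and a tool call to move; the robot and the scene stay as the last step left them, time stands still between calls to the robot, and variables do not carry over. Pictures are saved under pics/ and viewed, at most 10 in all, crops included, and the job is handed in when it is done.

Besides the shell and the picture viewer there is one more tool, called after "Request:" by a JSON object that holds its "method" and its "body". servo_tool: Moves the arm, as the interface text tells. Its arguments: {"type":"object","properties":{"plan":{"type":"array","items":{"type":"object","properties":{"travel":{"type":"array","items":{"type":"number"}},"angular":{"type":"array","items":{"type":"number"}},"jaw":{"type":"number"}}}},"grip_force":{"type":"number"}},"required":["plan"]}

```bash
mkdir -p pics; cat > h.py <<'E'
import numpy as np,cv2
from scipy.spatial.transform import Rotation as R
from rig import ctrl
def world(cam,u,v,d):
    c=ctrl.calibration(cam);p=np.stack([(u-c["cx"])/c["fx"]*d,(v-c["cy"])/c["fy"]*d,d],-1)
    return R.from_quat(c["orientation"]).apply(p.reshape(-1,3))+np.array(c["xyz"])
def pix(cam,P):
    c=ctrl.calibration(cam);p=R.from_quat(c["orientation"]).inv().apply(np.array(P)-np.array(c["xyz"]))
    return [c["fx"]*p[0]/p[2]+c["cx"],c["fy"]*p[1]/p[2]+c["cy"]]
def cloud(cam,mask,depth):
    v,u=np.nonzero(mask&(depth>0));return world(cam,u,v,depth[v,u])
E
python3 - <<'E'
from h import *
o=ctrl.get_obs();print(o["time_s"],o["eef_pos"],o["tool_rot"])
for c in("top","scene"):
    p,d=ctrl.snapshot(c);cv2.imwrite(f"pics/{c}0.png",p);np.save(f"{c}d.npy",d)
    print(c,ctrl.calibration(c)["xyz"])
    for l in("fixture","holder","lever_tip","vial","post","bottle","beaker","slide_box","lens_tube"):
        for r in ctrl.recognise(c,l)[:3]:print(l,round(r["score"],2),np.round(r["location"],3),np.round(pix(c,r["location"])))
E
```

```text
0.0 [0.19126298 0.5151019  0.23046735] [ 1.76965853e-01  9.84216551e-01 -8.56884234e-04 -3.65042400e-04]
top [ 0.39948083 -0.01349709  1.06468803]
fixture 0.6 [ 0.586 -0.063  0.011] [309. 197.]
holder 0.79 [0.547 0.014 0.028] [280. 211.]
holder 0.71 [ 0.325 -0.1    0.014] [325. 298.]
holder 0.71 [0.329 0.215 0.015] [201. 297.]
lever_tip 0.49 [ 0.632 -0.081  0.148] [319. 167.]
vial 0.56 [ 0.696 -0.152  0.054] [344. 152.]
post 0.63 [0.444 0.376 0.024] [140. 252.]
post 0.51 [ 0.479 -0.12   0.055] [334. 237.]
bottle 0.71 [ 0.563 -0.381  0.086] [442. 200.]
beaker 0.85 [0.569 0.396 0.039] [132. 203.]
slide_box 0.82 [ 0.432 -0.353  0.031] [426. 255.]
slide_box 0.45 [ 0.59  -0.061  0.008] [309. 196.]
lens_tube 0.58 [0.443 0.371 0.025] [141. 252.]
lens_tube 0.48 [ 0.564 -0.382  0.082] [441. 200.]
scene [ 1.28980341 -0.190547    0.63618129]
fixture 0.58 [ 0.641 -0.078  0.013] [255. 288.]
holder 0.97 [0.336 0.213 0.01 ] [330. 199.]
holder 0.82 [0.566 0.016 0.023] [287. 256.]
holder 0.72 [ 0.332 -0.097  0.011] [224. 215.]
lever_tip 0.69 [ 0.64  -0.083  0.13 ] [250. 245.]
vial 0.21 [ 0.639 -0.077  0.011] [255. 288.]
vial 0.16 [ 0.493 -0.127  0.042] [221. 241.]
post 0.7 [ 0.491 -0.125  0.04 ] [222. 241.]
bottle 0.85 [ 0.589 -0.392  0.064] [ 99. 282.]
beaker 0.7 [0.578 0.379 0.053] [429. 223.]
slide_box 0.88 [ 0.456 -0.357  0.029] [123. 253.]
lens_tube 0.69 [0.457 0.374 0.019] [400. 210.]
```

View pics/top0.png

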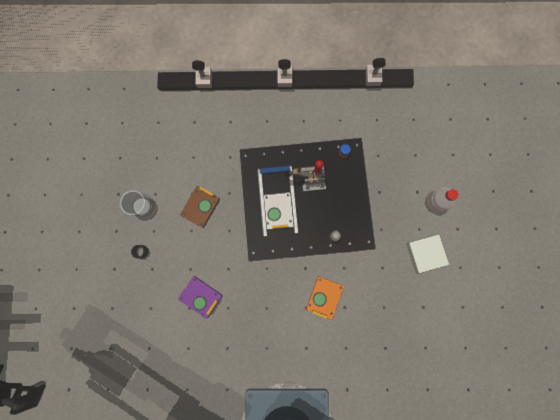

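View pics/scene0.png

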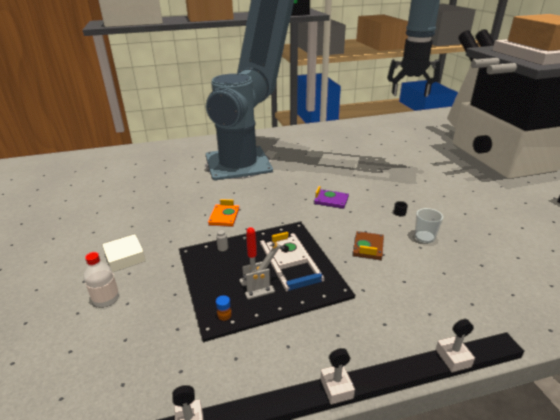

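The top view shows the plate corners at about (241,149), (361,139), (375,249) and (249,261). The true white holder is at (278,210), the lever's red tip at (319,164), the vial at (345,149) and the post at (335,236). The brown, orange and purple plates are decoys.

```bash
cat > loc.py <<'E'
from h import *
p=cv2.imread("pics/top0.png");d=np.load("topd.npy")
m=np.zeros(d.shape,bool);m[130:270,232:385]=True
P=cloud("top",m,d); z=P[:,2]
uv=np.argwhere(m&(d>0)); col=p[uv[:,0],uv[:,1]].astype(int)
# plate pixels: 8-16mm high & dark
s=(col.max(1)<50)&(z<0.022)&(z>0.004)
mk=np.zeros(d.shape,np.uint8);mk[uv[s][:,0],uv[s][:,1]]=255
mk=cv2.morphologyEx(mk,cv2.MORPH_OPEN,np.ones((3,3)))
c=max(cv2.findContours(mk,cv2.RETR_EXTERNAL,cv2.CHAIN_APPROX_NONE)[0],key=cv2.contourArea)
cal=ctrl.calibration("top")
# intersect rays with z=.012
u=c[:,0,0].astype(float);v=c[:,0,1].astype(float)
r=world("top",u,v,np.ones(len(u)))-np.array(cal["xyz"]);W=np.array(cal["xyz"])+r*((0.012-cal["xyz"][2])/r[:,2])[:,None]
(cx,cy),(w,h),a=cv2.minAreaRect(W[:,:2].astype(np.float32));print("rect",cx,cy,w,h,a,"z med",np.median(P[s][:,2]))
a=(a+45)%90-45;th=np.radians(a)
def F(x,y,z=0):return np.array([cx+np.cos(th)*x-np.sin(th)*y,cy+np.sin(th)*x+np.cos(th)*y,z])
def inv(Q):
    q=np.atleast_2d(Q)-[cx,cy,0];return np.c_[np.cos(th)*q[:,0]+np.sin(th)*q[:,1],-np.sin(th)*q[:,0]+np.cos(th)*q[:,1],q[:,2]]
if __name__=="__main__":
    print("F",cx,cy,th)
    q=inv(P);hsv=cv2.cvtColor(p,cv2.COLOR_BGR2HSV)[uv[:,0],uv[:,1]].astype(int)
    def rep(n,s):print(n,s.sum(),np.round(q[s].min(0),3),np.round(np.median(q[s],0),3),np.round(q[s].max(0),3)) if s.any() else print(n,0)
    H,S,V=hsv.T
    rep("yellow",(H>15)&(H<32)&(S>150)&(V>120)&(q[:,1]>.03)); rep("blue",(H>100)&(H<125)&(S>120)&(V>60)&(q[:,1]>0)); rep("green",(H>45)&(H<85)&(S>80)&(q[:,1]>0))
    rep("red",((H<8)|(H>172))&(S>150)&(V>90))
    rep("vial",(H>100)&(H<125)&(S>120)&(q[:,1]<-.05)); rep("white",(S<40)&(V>150)&(q[:,1]>.043)&(q[:,1]<.107)&(q[:,2]>.02))
    rep("post",(q[:,0]<-.06)&(q[:,1]<-.03)&(q[:,2]>.045))
    for n,f in dict(tabside=F(-.09,.075,.02),stop=F(.075,.075,.02),tip=F(.05,-.03,.17)).items():print(n,np.round(f,3),np.round(pix("top",f)))
E
python3 loc.py
```

```text
rect 0.624340295791626 -0.037644609808921814 0.013237642124295235 0.010797872208058834 89.54700469970703 z med 0.011087983794378808
F 0.624340295791626 -0.037644609808921814 -0.007906259486172738
yellow 31 [-0.121  0.035  0.039] [-0.118  0.05   0.043] [-0.115  0.068  0.047]
blue 111 [0.026 0.03  0.023] [0.034 0.067 0.027] [0.042 0.104 0.032]
green 0
red 46 [ 0.005 -0.049  0.013] [ 0.011 -0.041  0.167] [ 0.062 -0.034  0.174]
vial 86 [ 0.068 -0.129  0.009] [ 0.08  -0.116  0.056] [ 0.107 -0.103  0.06 ]
white 558 [-0.139  0.043  0.02 ] [-0.061  0.077  0.025] [0.033 0.107 0.032]
post 79 [-0.153 -0.101  0.046] [-0.143 -0.087  0.058] [-0.131 -0.077  0.064]
tabside [0.535 0.038 0.02 ] [271. 216.]
stop [0.7   0.037 0.02 ] [271. 155.]
tip [ 0.674 -0.068  0.17 ] [314. 147.]
```

```bash
python3 -c "
import cv2;p=cv2.imread('pics/top0.png');cv2.imwrite('pics/c1.png',cv2.resize(p[130:270,230:390],None,fx=4,fy=4,interpolation=2))"
```

```text
(no output)
```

View pics/c1.png

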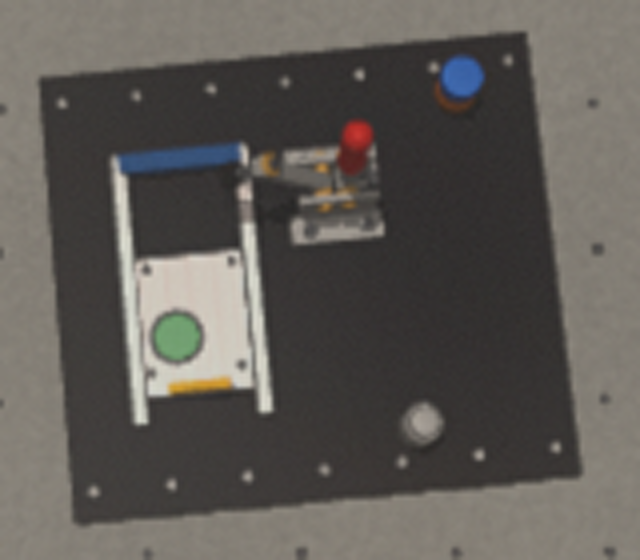

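The crop shows the channel clearly. The stop is at crop (180,158), the tab at (200,386), and the holder's front edge is about 90 px short of the stop. My darkness threshold was too tight, so I'll loosen it.

```bash
sed -i 's/col.max(1)<50/col.max(1)<85/' loc.py; sed -i 's/np.ones((3,3)))/np.ones((3,3)));mk=cv2.morphologyEx(mk,cv2.MORPH_CLOSE,np.ones((9,9)))/' loc.py; python3 loc.py
```

```text
rect 0.5841760039329529 -0.05356912314891815 0.29872044920921326 0.328335165977478 5.093286037445068 z med 0.011140022902709656
F 0.5841760039329529 -0.05356912314891815 0.08889461109927164
yellow 31 [-0.073  0.058  0.039] [-0.071  0.074  0.043] [-0.068  0.091  0.047]
blue 111 [0.076 0.038 0.023] [0.081 0.076 0.027] [0.087 0.112 0.032]
green 0
red 46 [ 0.042 -0.043  0.013] [ 0.049 -0.03   0.167] [ 0.099 -0.023  0.174]
vial 86 [ 0.098 -0.125  0.009] [ 0.11  -0.111  0.056] [ 0.136 -0.098  0.06 ]
white 610 [-0.072  0.043  0.02 ] [-0.018  0.069  0.025] [0.016 0.107 0.032]
post 79 [-0.12  -0.074  0.046] [-0.109 -0.061  0.058] [-0.097 -0.051  0.064]
tabside [0.488 0.013 0.02 ] [280. 234.]
stop [0.652 0.028 0.02 ] [275. 172.]
tip [ 0.637 -0.079  0.17 ] [319. 163.]
```

Request:
{"method": "servo_tool", "body": {"plan": [{"travel": [0, 0, 0], "angular": [0, 0, -6.4], "jaw": 0}, {"travel": [0, 0, 0], "angular": [0, 0, -6.4], "jaw": 0}, {"travel": [0, 0, 0], "angular": [0, 0, -6.4], "jaw": 0}, {"travel": [0, 0, 0], "angular": [0, 0, -6.3], "jaw": 0}, {"travel": [0, 0, 0], "angular": [0, 0, 0], "jaw": 0}]}}

```text
time_s: 1.42
eef_pos: [0.1916, 0.5156, 0.2313]
tool_rot: [-0.047, 0.999, -0.0, 0.0]
wrist_force: [0.4, -0.1, 0.1]
width: 0.0256
grasp_force: 0.0
```

```bash
cat > st.py <<'E'
from h import *
cx,cy,th=.58418,-.05357,.0889
Rf=R.from_euler("z",th)
o=ctrl.get_obs();q=Rf.inv().apply(np.array(o["eef_pos"])-[cx,cy,0])
M=(Rf.inv()*R.from_quat(o["tool_rot"])).as_matrix()
print("t",round(o["time_s"],2),"fix mm",np.round(q*1000,1),"F fix",np.round(Rf.inv().apply(o["wrist_force"]),1),"w",round(o["width"],4));print(np.round(M,3).tolist())
E
python3 st.py
```

```text
t 1.42 fix mm [-340.5  601.7  231.3] F fix [ 0.4 -0.1  0.1] w 0.0256
[[-1.0, -0.004, 0.0], [-0.004, 1.0, -0.0], [-0.0, -0.0, -1.0]]
```

Request:
{"method": "servo_tool", "body": {"plan": [{"travel": [-0.015, -0.035, 0], "angular": [0, 0, 0], "jaw": 0}, {"travel": [-0.015, -0.035, 0], "angular": [0, 0, 0], "jaw": 0}, {"travel": [-0.015, -0.035, 0], "angular": [0, 0, 0], "jaw": 0}, {"travel": [-0.015, -0.035, 0], "angular": [0, 0, 0], "jaw": 0}, {"travel": [-0.015, -0.035, 0], "angular": [0, 0, 0], "jaw": 0}]}}

```text
time_s: 1.83
eef_pos: [0.2822, 0.3465, 0.2314]
tool_rot: [-0.043, 0.999, 0.0, 0.0]
wrist_force: [0.5, 0.3, 0.6]
width: 0.0001
grasp_force: 0.0
```

Request:
{"method": "servo_tool", "body": {"plan": [{"travel": [-0.015, -0.035, 0], "angular": [0, 0, 0], "jaw": 0}, {"travel": [-0.015, -0.035, 0], "angular": [0, 0, 0], "jaw": 0}, {"travel": [-0.015, -0.035, 0], "angular": [0, 0, 0], "jaw": 0}, {"travel": [-0.015, -0.035, 0], "angular": [0, 0, 0], "jaw": 0}, {"travel": [-0.015, -0.035, 0], "angular": [0, 0, 0], "jaw": 0}]}}

```text
time_s: 2.25
eef_pos: [0.3727, 0.1786, 0.2316]
tool_rot: [-0.043, 0.999, 0.0, 0.0]
wrist_force: [0.9, 0.4, 0.5]
width: 0.0002
grasp_force: 0.0
```

Request:
{"method": "servo_tool", "body": {"plan": [{"travel": [-0.015, -0.035, 0], "angular": [0, 0, 0], "jaw": 0}, {"travel": [-0.015, -0.035, 0], "angular": [0, 0, 0], "jaw": 0}, {"travel": [-0.015, -0.035, 0], "angular": [0, 0, 0], "jaw": 0}, {"travel": [-0.015, -0.035, 0], "angular": [0, 0, 0], "jaw": 0}, {"travel": [0, 0, 0], "angular": [0, 0, 0], "jaw": 0}]}}

```text
time_s: 2.67
eef_pos: [0.4478, 0.0405, 0.2316]
tool_rot: [-0.04, 0.999, -0.002, 0.001]
wrist_force: [-0.1, -1.1, 0.2]
width: 0.0001
grasp_force: 0.0
```

```bash
python3 st.py
```

```text
t 2.67 fix mm [-127.5  105.8  231.6] F fix [-0.2 -1.1  0.2] w 0.0001
[[-1.0, 0.009, 0.002], [0.009, 1.0, -0.003], [-0.002, -0.003, -1.0]]
```

Request:
{"method": "servo_tool", "body": {"plan": [{"travel": [-0.006, -0.031, 0], "angular": [0, 0, 0], "jaw": 0}, {"travel": [0, 0, 0.04], "angular": [0, 0, 0], "jaw": 0}, {"travel": [0, 0, 0.04], "angular": [0, 0, 0], "jaw": 0}, {"travel": [0, 0, 0.04], "angular": [0, 0, 0], "jaw": 0}, {"travel": [0, 0, 0.03], "angular": [0, 0, 0], "jaw": 0}]}}

```text
time_s: 3.08
eef_pos: [0.4517, 0.0162, 0.079]
tool_rot: [-0.043, 0.999, 0.0, -0.001]
wrist_force: [0.2, 0.2, -0.2]
width: -0.0004
grasp_force: 0.0
```

Request:
{"method": "servo_tool", "body": {"plan": [{"travel": [0, 0, 0.02], "angular": [0, 0, 0], "jaw": 0}, {"travel": [0, 0, 0.02], "angular": [0, 0, 0], "jaw": 0}, {"travel": [0, 0, 0.015], "angular": [0, 0, 0], "jaw": 0}, {"travel": [0, 0, 0], "angular": [0, 0, 0], "jaw": 0}, {"travel": [0, 0, 0], "angular": [0, 0, 0], "jaw": 0}]}}

```text
time_s: 3.5
eef_pos: [0.4526, 0.0163, 0.026]
tool_rot: [-0.044, 0.999, 0.0, -0.001]
wrist_force: [-0.2, 0.5, 0.1]
width: -0.0001
grasp_force: 0.0
```

```bash
python3 st.py; python3 -c "
from h import *
p,d=ctrl.snapshot('scene');cv2.imwrite('pics/s1.png',cv2.resize(p[200:320,160:360],None,fx=4,fy=4))"
```

```text
t 3.5 fix mm [-124.9   81.3   26. ] F fix [-0.1  0.5  0.1] w -0.0001
[[-1.0, 0.002, -0.002], [0.002, 1.0, 0.001], [0.002, 0.001, -1.0]]
```

View pics/s1.png

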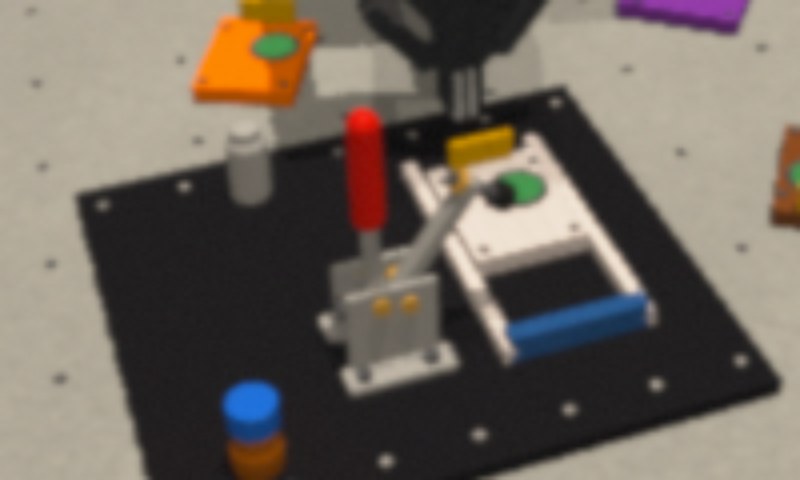

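The closed fingers are at (467,100) in the crop, directly behind the yellow tab. I'll shift 6 mm sideways, lower 4 mm and push.

Request:
{"method": "servo_tool", "body": {"plan": [{"travel": [0, -0.006, 0.004], "angular": [0, 0, 0], "jaw": 0}, {"travel": [-0.012, 0, 0], "angular": [0, 0, 0], "jaw": 0}, {"travel": [-0.012, 0, 0], "angular": [0, 0, 0], "jaw": 0}, {"travel": [-0.006, 0, 0], "angular": [0, 0, 0], "jaw": 0}, {"travel": [-0.006, 0, 0], "angular": [0, 0, 0], "jaw": 0}]}}

```text
time_s: 3.97
eef_pos: [0.4908, 0.0127, 0.0231]
tool_rot: [-0.044, 0.999, -0.0, 0.001]
wrist_force: [-0.2, -0.2, 0.5]
width: 0.0003
grasp_force: 0.0
```

Request:
{"method": "servo_tool", "body": {"plan": [{"travel": [-0.006, 0, 0], "angular": [0, 0, 0], "jaw": 0}, {"travel": [-0.006, 0, 0], "angular": [0, 0, 0], "jaw": 0}, {"travel": [-0.006, 0, 0], "angular": [0, 0, 0], "jaw": 0}, {"travel": [-0.006, 0, 0], "angular": [0, 0, 0], "jaw": 0}, {"travel": [-0.006, 0, 0], "angular": [0, 0, 0], "jaw": 0}]}}

```text
time_s: 4.38
eef_pos: [0.5194, 0.0159, 0.0223]
tool_rot: [-0.045, 0.999, 0.0, -0.0]
wrist_force: [-3.2, 0.1, 2.5]
width: 0.0002
grasp_force: 1.7
```

```bash
python3 st.py
```

```text
t 4.38 fix mm [-58.3  75.   22.3] F fix [-3.2  0.3  2.5] w 0.0002
[[-1.0, -0.0, -0.001], [-0.0, 1.0, 0.0], [0.001, 0.0, -1.0]]
```

In contact and sliding. About 32 mm remain.

Request:
{"method": "servo_tool", "body": {"plan": [{"travel": [-0.005, 0, 0], "angular": [0, 0, 0], "jaw": 0}, {"travel": [-0.005, 0, 0], "angular": [0, 0, 0], "jaw": 0}, {"travel": [-0.005, 0, 0], "angular": [0, 0, 0], "jaw": 0}, {"travel": [-0.005, 0, 0], "angular": [0, 0, 0], "jaw": 0}, {"travel": [-0.004, 0, 0], "angular": [0, 0, 0], "jaw": 0}]}}

```text
time_s: 4.8
eef_pos: [0.5443, 0.018, 0.0223]
tool_rot: [-0.045, 0.999, -0.0, 0.0]
wrist_force: [-1.3, -0.2, 0.6]
width: 0.0002
grasp_force: 0.8
```

Request:
{"method": "servo_tool", "body": {"plan": [{"travel": [-0.002, 0, 0], "angular": [0, 0, 0], "jaw": 0}, {"travel": [-0.002, 0, 0], "angular": [0, 0, 0], "jaw": 0}, {"travel": [-0.001, 0, 0], "angular": [0, 0, 0], "jaw": 0}, {"travel": [-0.001, 0, 0], "angular": [0, 0, 0], "jaw": 0}, {"travel": [-0.001, 0, 0], "angular": [0, 0, 0], "jaw": 0}]}}

```text
time_s: 5.22
eef_pos: [0.5504, 0.0186, 0.0223]
tool_rot: [-0.045, 0.999, 0.0, 0.0]
wrist_force: [-1.5, 0.2, 0.0]
width: -0.0003
grasp_force: 0.4
```

```bash
python3 st.py
```

```text
t 5.22 fix mm [-27.3  74.8  22.3] F fix [-1.5  0.3  0. ] w -0.0003
[[-1.0, -0.0, 0.0], [-0.0, 1.0, 0.0], [-0.0, 0.0, -1.0]]
```

Request:
{"method": "servo_tool", "body": {"plan": [{"travel": [-0.001, 0, 0], "angular": [0, 0, 0], "jaw": 0}, {"travel": [-0.001, 0, 0], "angular": [0, 0, 0], "jaw": 0}, {"travel": [-0.001, 0, 0], "angular": [0, 0, 0], "jaw": 0}, {"travel": [-0.001, 0, 0], "angular": [0, 0, 0], "jaw": 0}, {"travel": [0, 0, 0], "angular": [0, 0, 0], "jaw": 0}]}}

```text
time_s: 5.63
eef_pos: [0.5511, 0.0187, 0.0222]
tool_rot: [-0.045, 0.999, 0.0, -0.003]
wrist_force: [-10.8, -2.9, 8.6]
width: -0.0001
grasp_force: 5.6
```

```bash
python3 st.py
```

```text
t 5.63 fix mm [-26.5  75.   22.2] F fix [-11.1  -1.9   8.6] w -0.0001
[[-1.0, -0.001, -0.006], [-0.001, 1.0, 0.0], [0.006, 0.0, -1.0]]
```

The holder is home: the push stalled at x = -26.5 mm (-26 expected) with 11 N of resistance. I'll back off and take a look.

Request:
{"method": "servo_tool", "body": {"plan": [{"travel": [0.006, 0, 0], "angular": [0, 0, 0], "jaw": 0}, {"travel": [0.012, 0, 0], "angular": [0, 0, 0], "jaw": 0}, {"travel": [0.012, 0, -0.01], "angular": [0, 0, 0], "jaw": 0}, {"travel": [0, 0, -0.035], "angular": [0, 0, 0], "jaw": 0}, {"travel": [0, 0, -0.04], "angular": [0, 0, 0], "jaw": 0}]}}

```text
time_s: 6.05
eef_pos: [0.522, 0.0166, 0.106]
tool_rot: [-0.044, 0.999, 0.001, -0.003]
wrist_force: [2.2, -0.3, -0.1]
width: -0.0002
grasp_force: 0.0
```

Request:
{"method": "servo_tool", "body": {"plan": [{"travel": [0, 0, -0.04], "angular": [0, 0, 0], "jaw": 0}, {"travel": [0, 0, -0.04], "angular": [0, 0, 0], "jaw": 0}, {"travel": [0, 0, -0.01], "angular": [0, 0, 0], "jaw": 0}, {"travel": [0, 0, 0], "angular": [0, 0, 0], "jaw": 0}, {"travel": [0, 0, 0], "angular": [0, 0, 0], "jaw": 0}]}}

```text
time_s: 6.47
eef_pos: [0.5249, 0.0162, 0.1977]
tool_rot: [-0.045, 0.999, -0.0, 0.001]
wrist_force: [-0.7, 0.3, 0.0]
width: 0.0001
grasp_force: 0.0
```

```bash
python3 st.py; python3 -c "
from h import *
p,d=ctrl.snapshot('scene');cv2.imwrite('pics/s2.png',cv2.resize(p[200:320,160:360],None,fx=4,fy=4))"
```

```text
t 6.47 fix mm [-52.8  74.8 197.7] F fix [-0.7  0.4  0. ] w 0.0001
[[-1.0, -0.0, 0.002], [-0.0, 1.0, -0.001], [-0.002, -0.001, -1.0]]
```

View pics/s2.png

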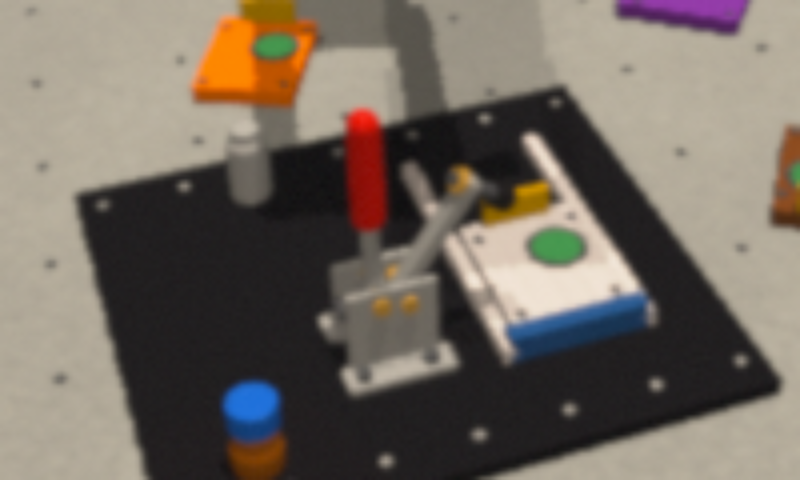

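The holder is flush against the blue stop, at about (580,310) in the crop. Next I'll move to the +y side of the lever, above the clamp arm.

Request:
{"method": "servo_tool", "body": {"plan": [{"travel": [-0.026, -0.01, 0], "angular": [0, 0, 0], "jaw": 0}, {"travel": [-0.026, -0.017, 0], "angular": [0, 0, 0], "jaw": 0}, {"travel": [-0.026, -0.02, 0], "angular": [0, 0, 0], "jaw": 0}, {"travel": [-0.025, -0.02, 0], "angular": [0, 0, 0], "jaw": 0}, {"travel": [0, 0, 0], "angular": [0, 0, 0], "jaw": 0}]}}

```text
time_s: 6.93
eef_pos: [0.636, -0.0448, 0.1934]
tool_rot: [-0.043, 0.999, -0.0, -0.001]
wrist_force: [-0.4, 0.1, -0.5]
width: -0.0
grasp_force: 0.0
```

Request:
{"method": "servo_tool", "body": {"plan": [{"travel": [0, 0, 0.02], "angular": [0, 0, 0], "jaw": 0}, {"travel": [0, 0, 0.02], "angular": [0, 0, 0], "jaw": 0}, {"travel": [0, 0, 0.015], "angular": [0, 0, 0], "jaw": 0}, {"travel": [0, 0, 0], "angular": [0, 0, 0], "jaw": 0}, {"travel": [0, 0, 0], "angular": [0, 0, 0], "jaw": 0}]}}

```text
time_s: 7.35
eef_pos: [0.6312, -0.0408, 0.1396]
tool_rot: [-0.045, 0.999, 0.001, -0.003]
wrist_force: [-0.7, 0.1, -0.1]
width: 0.0
grasp_force: 0.0
```

```bash
python3 st.py; python3 -c "
from h import *
p,d=ctrl.snapshot('scene');cv2.imwrite('pics/s3.png',cv2.resize(p[180:300,160:360],None,fx=4,fy=4))"
```

```text
t 7.35 fix mm [ 48.    8.5 139.6] F fix [-0.7  0.1 -0.1] w 0.0
[[-1.0, -0.0, -0.005], [-0.0, 1.0, 0.002], [0.005, 0.002, -1.0]]
```

View pics/s3.png

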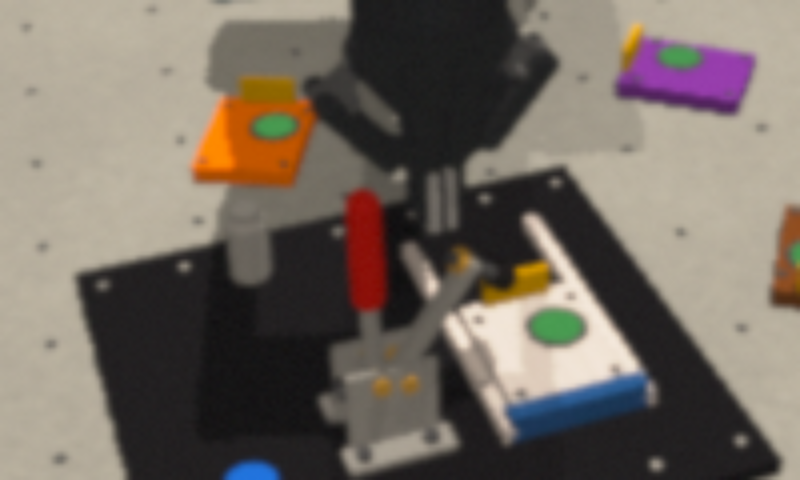

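The fingers (440,200) are beside the red grip (365,240). I'll rise 10 mm so the knuckles clear the lever tip, then approach.

Request:
{"method": "servo_tool", "body": {"plan": [{"travel": [-0.002, 0, -0.01], "angular": [0, 0, 0], "jaw": 0}, {"travel": [0, -0.006, 0], "angular": [0, 0, 0], "jaw": 0}, {"travel": [0, -0.006, 0], "angular": [0, 0, 0], "jaw": 0}, {"travel": [0, -0.006, 0], "angular": [0, 0, 0], "jaw": 0}, {"travel": [0, -0.006, 0], "angular": [0, 0, 0], "jaw": 0}]}}

```text
time_s: 7.82
eef_pos: [0.6376, -0.0657, 0.1533]
tool_rot: [-0.045, 0.999, -0.0, 0.001]
wrist_force: [-0.1, 1.1, 3.6]
width: 0.0001
grasp_force: 1.4
```

```bash
python3 st.py
```

```text
t 7.82 fix mm [ 52.1 -16.8 153.3] F fix [-0.   1.1  3.6] w 0.0001
[[-1.0, -0.0, 0.002], [-0.0, 1.0, -0.0], [-0.002, -0.0, -1.0]]
```

Request:
{"method": "servo_tool", "body": {"plan": [{"travel": [0.002, -0.01, 0.001], "angular": [0, 0, 0], "jaw": 0}, {"travel": [0, -0.01, 0.001], "angular": [0, 0, 0], "jaw": 0}, {"travel": [0, -0.01, 0.002], "angular": [0, 0, 0], "jaw": 0}, {"travel": [0, -0.01, 0.003], "angular": [0, 0, 0], "jaw": 0}, {"travel": [0, -0.01, 0.004], "angular": [0, 0, 0], "jaw": 0}]}}

```text
time_s: 8.23
eef_pos: [0.6401, -0.1149, 0.1416]
tool_rot: [-0.045, 0.999, 0.001, 0.001]
wrist_force: [2.0, 6.9, 2.5]
width: 0.0
grasp_force: 4.3
```

```bash
python3 st.py
```

```text
t 8.23 fix mm [ 50.2 -66.1 141.6] F fix [2.6 6.7 2.5] w 0.0
[[-1.0, -0.0, 0.001], [-0.0, 1.0, 0.002], [-0.001, 0.002, -1.0]]
```

Request:
{"method": "servo_tool", "body": {"plan": [{"travel": [0, -0.01, 0.006], "angular": [0, 0, 0], "jaw": 0}, {"travel": [0, -0.011, 0.009], "angular": [0, 0, 0], "jaw": 0}, {"travel": [0, -0.01, 0.011], "angular": [0, 0, 0], "jaw": 0}, {"travel": [0, -0.006, 0.008], "angular": [0, 0, 0], "jaw": 0}, {"travel": [0, -0.005, 0.009], "angular": [0, 0, 0], "jaw": 0}]}}

```text
time_s: 8.65
eef_pos: [0.6433, -0.1586, 0.0978]
tool_rot: [-0.044, 0.999, -0.0, 0.0]
wrist_force: [0.2, -0.1, 0.7]
width: -0.0001
grasp_force: 0.0
```

```bash
python3 st.py
```

```text
t 8.65 fix mm [  49.6 -109.9   97.8] F fix [ 0.2 -0.1  0.7] w -0.0001
[[-1.0, 0.0, 0.0], [0.0, 1.0, -0.001], [-0.0, -0.001, -1.0]]
```

The force dropped to zero, so the lever has likely snapped over. I'll retreat upward and look.

Request:
{"method": "servo_tool", "body": {"plan": [{"travel": [0, 0, -0.03], "angular": [0, 0, 0], "jaw": 0}, {"travel": [0, 0, -0.04], "angular": [0, 0, 0], "jaw": 0}, {"travel": [0.03, 0, -0.025], "angular": [0, 0, 0], "jaw": 0}, {"travel": [0.04, 0, -0.01], "angular": [0, 0, 0], "jaw": 0}, {"travel": [0.04, 0, -0.01], "angular": [0, 0, 0], "jaw": 0}]}}

```text
time_s: 9.07
eef_pos: [0.5326, -0.1677, 0.2136]
tool_rot: [-0.045, 0.999, -0.001, -0.0]
wrist_force: [-0.6, -1.2, 0.6]
width: 0.0
grasp_force: 0.0
```

Request:
{"method": "servo_tool", "body": {"plan": [{"travel": [0.04, 0, 0], "angular": [0, 0, 0], "jaw": 0}, {"travel": [0.04, 0, 0], "angular": [0, 0, 0], "jaw": 0}, {"travel": [0, 0, 0], "angular": [0, 0, 0], "jaw": 0}, {"travel": [0, 0, 0], "angular": [0, 0, 0], "jaw": 0}, {"travel": [0, 0, 0], "angular": [0, 0, 0], "jaw": 0}]}}

```text
time_s: 9.48
eef_pos: [0.4539, -0.1746, 0.2132]
tool_rot: [-0.044, 0.999, -0.0, -0.0]
wrist_force: [1.3, 0.6, -0.6]
width: -0.0002
grasp_force: 0.0
```

```bash
python3 st.py; python3 -c "
from h import *
p,d=ctrl.snapshot('scene');cv2.imwrite('pics/s4.png',cv2.resize(p[200:330,160:360],None,fx=4,fy=4))
for l in ('lever_tip','vial','post'):print(l,[(round(r['score'],2),np.round(r['location'],3)) for r in ctrl.recognise('scene',l)[:2]])"
```

```text
t 9.48 fix mm [-140.5 -109.   213.2] F fix [ 1.3  0.5 -0.6] w -0.0002
[[-1.0, 0.001, -0.0], [0.001, 1.0, -0.001], [0.0, -0.001, -1.0]]
lever_tip [(0.85, array([ 0.645, -0.146,  0.074]))]
vial [(0.73, array([ 0.71 , -0.156,  0.045])), (0.52, array([ 0.642, -0.072,  0.01 ]))]
post [(0.67, array([ 0.493, -0.126,  0.041]))]
```

View pics/s4.png

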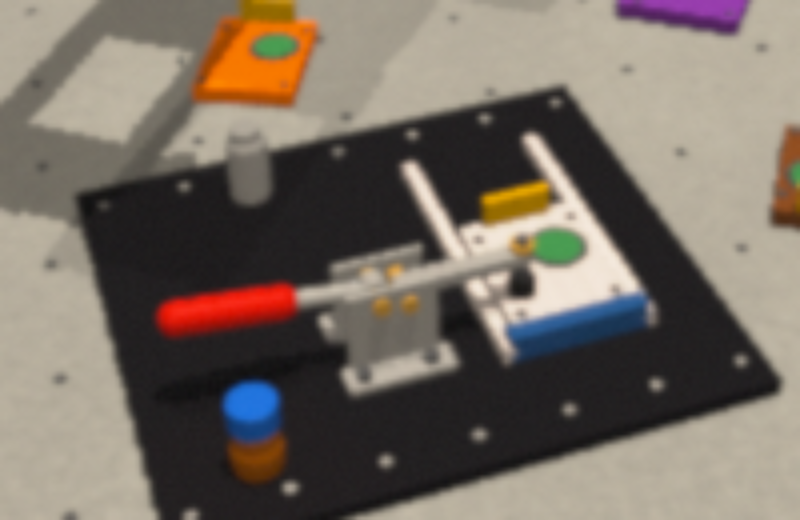

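The lever lies flat, with the red grip at (225,310). The foot is down on the holder at (520,280), and the holder is against the stop. The vial and post have not moved.

```bash
python3 -c "
from rig import ctrl
print(ctrl.job_done())"
```

```text
the job is handed in; nothing more can be done
None
```

The holder is fully home against the blue stop and the lever has snapped down and locked it; I handed the job in at about 9.6 s with the arm clear and the vial and post unmoved, but the hand-in call returned no verdict.

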